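# Rack two cooling plates by thickness

## Task

Two aluminium cooling plates, one thin and one thick, stand in low black parking feet on the electronics bench. Slide each one down into the tall steel holder whose slot matches its thickness, the thin plate in the narrow slot and the thick plate in the wide slot. Leave both upright, fully down on the slot floor and about centred along the slot, and let go.

Things in the scene. Friction and masses are not known exactly. Their poses are not given: they have to be found in the camera images.
- thin_plate: The thin one: aluminium plate, 10 thick (y) x 80 long (x) x 120 mm tall (z), about 0.18 to 0.33 kg, grooved faces. Origin: centre of its lower end; z up. Stands upright in a fixed black foot (90 x 70 x 8 mm base, same axes): groove floor 8 above the bench, two cheeks 10 thick up to 32, groove 3 wider than the plate. Yaw up to 20 degrees.
- thick_plate: The thick one: aluminium plate, 26 thick (y) x 80 long (x) x 120 mm tall (z), about 0.35 to 0.65 kg, grooved faces. Origin: centre of its lower end; z up. Stands upright in a fixed black foot (90 x 70 x 8 mm base, same axes): groove floor 8 above the bench, two cheeks 10 thick up to 32, groove 3 wider than the plate. Yaw up to 20 degrees.
- narrow_holder: The narrow-slotted one: steel holder fixed to the bench: base 110 (x) x 90 (y) x 8 mm, two cheeks 50 long (x) and 8 thick leave a slot 18 wide (y), running along x, open above and at both ends. Slot floor 8 above the origin; cheeks straight up to 50, flared above to 63, mouth about 37 wide. Origin: centre of underside, on the bench, under the slot's middle; z up, yaw up to 20 degrees.
- wide_holder: The wide-slotted one: steel holder fixed to the bench: base 110 (x) x 90 (y) x 8 mm, two cheeks 50 long (x) and 8 thick leave a slot 34 wide (y), running along x, open above and at both ends. Slot floor 8 above the origin; cheeks straight up to 50, flared above to 63, mouth about 53 wide. Origin: centre of underside, on the bench, under the slot's middle; z up, yaw up to 20 degrees.
Not all that is in view belongs to the job. What is shaped like the thick_plate but green, pink or red is not meant.

How it is judged:
By the outcome, as a careful person would: the job done as asked, in the order asked, and still so for the second after the job is handed in, with the robot touching nothing.
It also fails if it takes over 64 s, if anything falls off the work surface, if the arm or the gripper's body presses on something with over 40 N, if the wrist force passes 120 N, or if a joint passes its speed limit or range.

## Robot

A 6-joint arm with a two-finger parallel gripper is mounted at the origin on the work surface. World frame = base frame: x ahead of the robot, y to its left, z up, the work surface at z = 0. Lengths are in m, angles in rad, forces in N, time in s.
With the tool pointing down it reaches from about 0.25 to 0.725 m from the base axis. Payload 9.7 kg.
Tool frame: the origin (TCP) lies between the finger pads; the fingertips stand 19 mm ahead of it and the grasp point (between the pads) is the TCP; z points along the fingers, y is the direction in which the jaws open and shut (so a half turn about z gives the same grasp; the last joint's range is limited). The gripper opens to 85 mm and grips with 20 to 120 N. Pads are 22 mm wide; open, the fingers measure 114 mm over their backs; the gripper's body (76 mm by 85 mm) begins 54 mm behind the grasp point. The pads swing forward as they close: fully open they stand 13 mm farther back than shut.
Start: joints at [0, 0.087, 0.176, 1.66, 0, 1.571], TCP at [0.55, -0, 0.25] pointing down, gripper open.
Joint ranges: [-3.13, 3.13], [-0.85, 1.81], [-1.15, 1.24], [-2.2, 2.28], [-1.44, 1.52], [-3.14, 3.14]. Speed limits (rad/s): [2.22, 2.22, 2.57, 3.14, 3.14, 3.14].

## Interface

Orientations are given as a rotation vector (axis times angle).
In Python, from plant import arm gives the robot as it stands. The module is installed in compiled form; this text tells all that it offers.
- The arm moves only by the shell command python3 -m crank 'ROWS' [OPENING] [FORCE]. ROWS is text: rows parted by semicolons, each of 6 numbers parted by spaces: the shift along the tool's x, y, z in mm, then the turn, a rotation vector about the tool's x, y, z in degrees. A call has 1 to 20 rows; each row is the pose to reach, as a shift and turn from the pose commanded when the call began, along the tool's axes at that moment; what a row does not reach only later rows make up. A row lasts 1/8 s, in which the tool goes at most 62.5 mm and 10.7 degrees, less where a joint would pass 70% of its speed; a pose out of reach is approached as far as the arm can. A call with a gripper value outside its range is refused whole. OPENING is the opening, from 0 (shut) to 1 (fully open), set as the call begins (- or left out, the last holds). The fingers move at their own pace and stop on an object; FORCE is the grip in N (left out, the last holds). Time passes only in rows, so rows that repeat a pose let the fingers close. It gives the time, the measured TCP pose, the force and the opening at its end, in the units of the state.
- arm.get_state(): the state, without advancing time (a new reading comes with each control period).
- arm.get_image(name): name is "scene" or "side" or "wrist"; returns the picture (480x640x3 uint8, red, green, blue); there is no depth.
- arm.calibration(name): a dict with "fx", "fy", "cx", "cy" (pixels), "R" (3x3) and "t" (3): a world point X has camera coordinates R X + t; the wrist camera has in their place "tool_from_camera" (4x4, takes a point from camera to tool coordinates, whose origin is the TCP and whose axes are the flange's). Camera axes: x right, y down, z forward; pixel columns grow to the right and rows downward; lengths in m; the calibration is good to about 2 mm. A picture is of the moment at which its call begins: read the wrist's pose just before it. calibration takes no time and is no camera call.
- arm.close_job(): hands the job in, once; it reports no verdict.
The state is a dict: "time_s": time; "joints": joint angles; "joint_vel": joint speeds; "effort": joint torques, N m; "eef_pos": TCP position; "orientation": TCP orientation; "force": force on the tool from outside, world axes, zero at the start; "torque": the same for the moment, N m; "width": finger opening in m.
Only numpy, scipy, OpenCV 4.12 (cv2) and the standard library are available. Lean on these libraries where they do the work, as an engineer would, in place of code of your own. Each camera call takes 0.05 s, during which the arm holds its last target.

## Working session

There is one attempt and no reset: what is moved stays moved. The work goes in short steps, Python scripts to look and compute and a shell command to move; the robot and the scene stay as the last step left them, time stands still between calls to the robot, and variables do not carry over. Pictures are saved under pics/ and viewed, and the job is handed in when it is done.

```bash
mkdir -p pics; python3 - <<'E'
from plant import arm
import cv2
s=arm.get_state(); print(s)
for n in("scene","side","wrist"):
    im=arm.get_image(n); cv2.imwrite(f"pics/{n}0.png",im[:,:,::-1]); print(n,arm.calibration(n))
E
```

```text
{'time_s': 0.0, 'joints': array([3.21327443e-05, 8.74650774e-02, 1.75124109e-01, 1.65980262e+00,
       3.92849269e-05, 1.57080823e+00]), 'joint_vel': array([ 1.39753250e-03,  6.17299616e-04, -6.78603342e-04, -2.59333259e-04,
       -7.16383171e-05, -4.64069394e-04]), 'effort': array([ 7.68234549e-04, -5.20392072e+01,  4.64802504e+01,  1.63646933e-02,
        2.23589603e-05, -6.77332673e-05]), 'eef_pos': array([5.49792045e-01, 2.81161177e-05, 2.49575161e-01]), 'orientation': array([-2.22072554e+00, -2.22077041e+00,  1.45237700e-03]), 'force': array([-0.08311519, -0.11310606,  0.26121476]), 'torque': array([-0.00865564, -0.0099734 ,  0.01718102]), 'width': 0.08509896246923386}
scene {'fx': 437.61334883300486, 'fy': 437.61334883300486, 'cx': 321.1371945684086, 'cy': 241.9261016371015, 'R': array([[-0.83083466,  0.55635911,  0.01335311],
       [ 0.3775379 ,  0.58109717, -0.72096547],
       [-0.40887516, -0.5939618 , -0.69284232]]), 't': array([ 0.49848362, -0.17429455,  1.15162338])}
side {'fx': 502.29675721493743, 'fy': 502.29675721493743, 'cx': 317.13873067510156, 'cy': 238.0202520149438, 'R': array([[ 0.98399844, -0.17817364, -0.00110768],
       [-0.11498935, -0.63027763, -0.76780698],
       [ 0.13610482,  0.75564824, -0.64068027]]), 't': array([-0.58244811,  0.12090301,  1.04489807])}
wrist {'fx': 397.9642453000296, 'fy': 397.9642453000296, 'cx': 313.2090907562179, 'cy': 237.9115934800671, 'tool_from_camera': array([[ 3.14742101e-04, -9.63699176e-01, -2.66990262e-01,
         6.71269094e-02],
       [ 9.99999948e-01,  2.86138421e-04,  1.46038001e-04,
        -7.55435643e-04],
       [-6.43405296e-05, -2.66990294e-01,  9.63699216e-01,
        -1.22353257e-01],
       [ 0.00000000e+00,  0.00000000e+00,  0.00000000e+00,
         1.00000000e+00]])}
```

View pics/scene0.png

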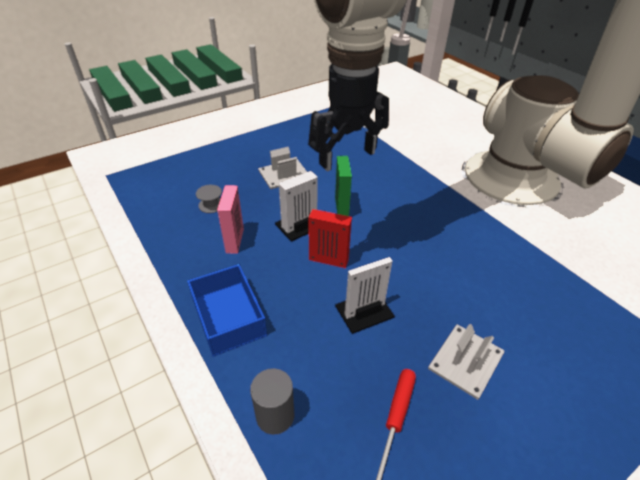

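View pics/side0.png

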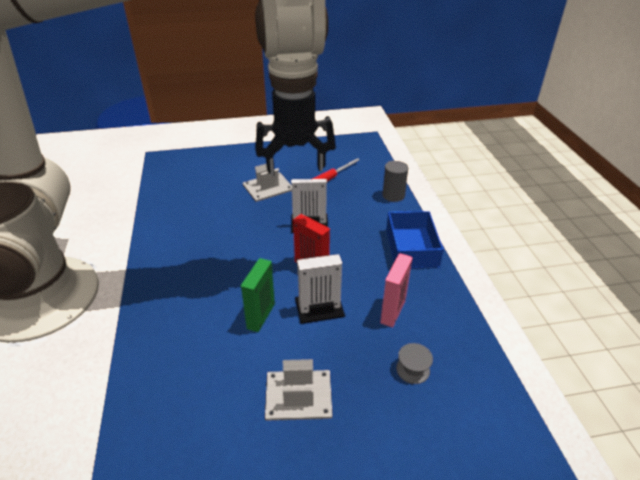

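View pics/wrist0.png

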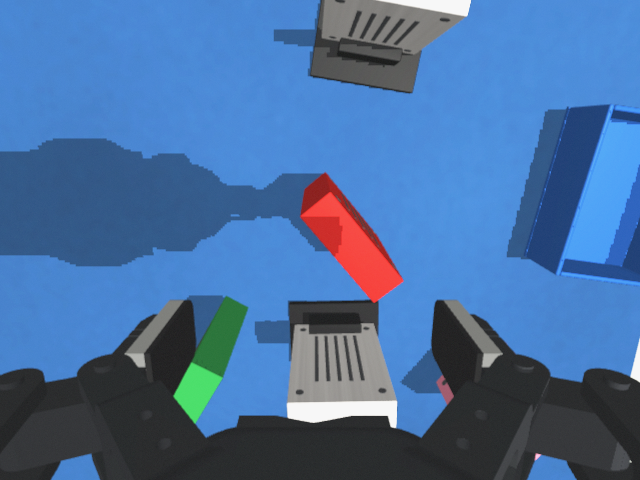

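The views show two grey plates in black feet, one near (side 320,285; scene 298,205) and one far (side 310,200; scene 368,290). There are two holders: side (298,390), and scene (467,358). Red, green and pink decoys stand nearby. I'll enlarge these areas next.

```bash
python3 - <<'E'
import cv2,numpy as np
s=cv2.imread("pics/scene0.png");d=cv2.imread("pics/side0.png")
def c(im,x,y,w,h,f,n):
    cv2.imwrite(n,cv2.resize(im[y:y+h,x:x+w],None,fx=f,fy=f,interpolation=cv2.INTER_CUBIC))
c(s,250,130,130,100+20,6,"pics/c1.png")
c(s,325,240,190,160,4,"pics/c2.png")
c(d,230,150,130,100,6,"pics/c3.png")
c(d,240,240,130,190,3.1,"pics/c4.png")
E
```

```text
(no output)
```

View pics/c1.png

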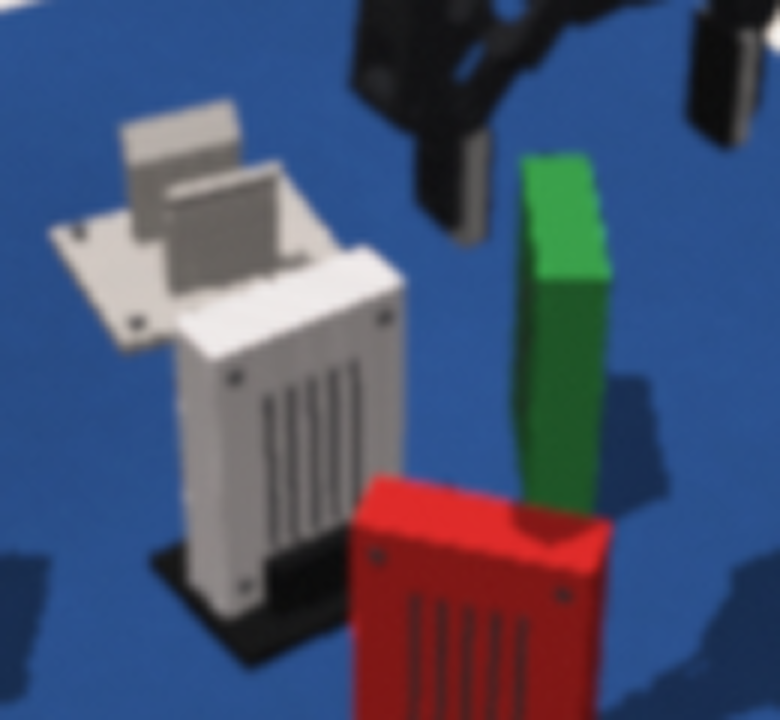

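View pics/c2.png

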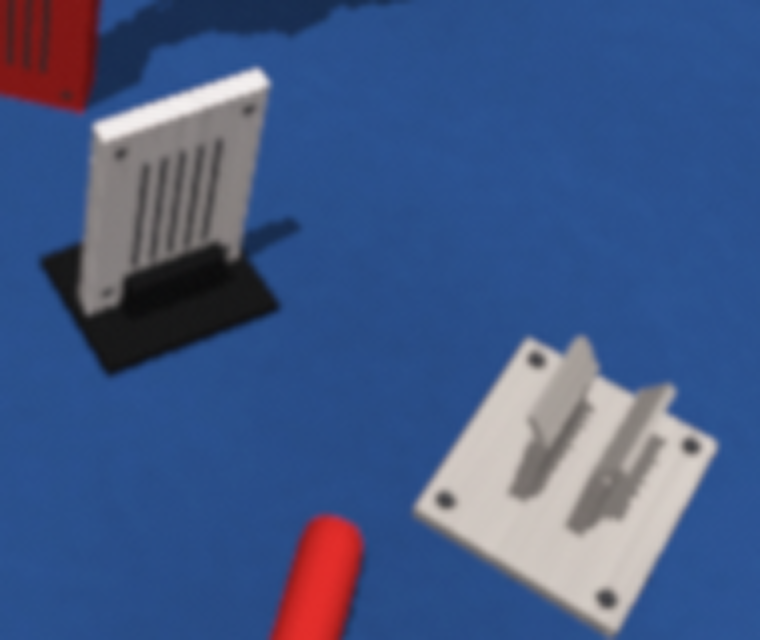

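View pics/c3.png

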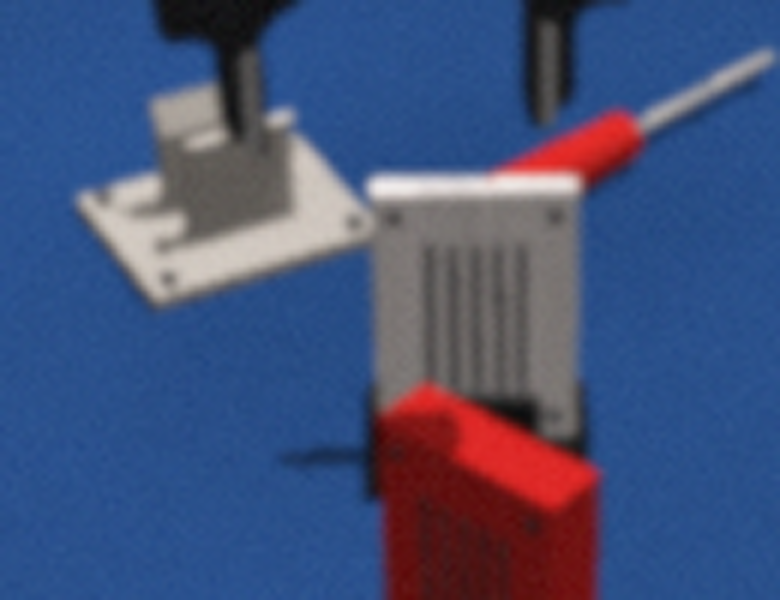

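View pics/c4.png

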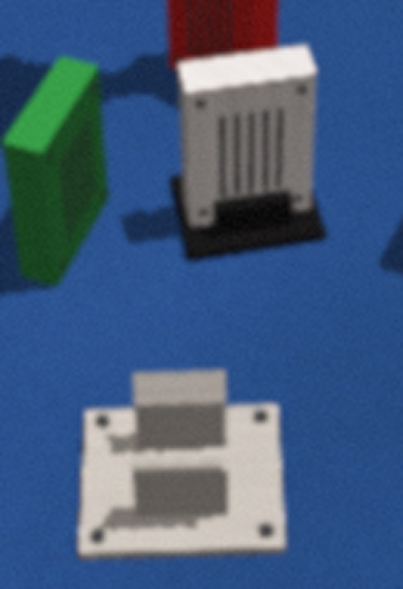

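```bash
cat > fit.py <<'E'
import numpy as np
from scipy.optimize import least_squares
from plant import arm
C={n:arm.calibration(n) for n in("scene","side")}
def proj(n,X):
    c=C[n];p=X@np.array(c["R"]).T+c["t"];return np.c_[c["fx"]*p[:,0]/p[:,2]+c["cx"],c["fy"]*p[:,1]/p[:,2]+c["cy"]]
def world(L,q):
    c,s=np.cos(q[2]),np.sin(q[2]);L=np.asarray(L)
    return np.c_[q[0]+c*L[:,0]-s*L[:,1],q[1]+s*L[:,0]+c*L[:,1],L[:,2]]
def fit(obs,x0=(.5,0,0)):
    # obs: list (cam, local xyz, px)
    def r(q):
        return np.concatenate([(proj(n,world([l],q))[0]-p) for n,l,p in obs])
    s=least_squares(r,x0,loss="soft_l1")
    return s.x,r(s.x).reshape(-1,2)
E
python3 - <<'E'
from fit import *
def mk(cam,f,o,l): return [(cam,(a*.001,b*.001,c*.001),(x/f+o[0],y/f+o[1])) for a,b,c,x,y in l]
T=mk("scene",6,(250,130),[(40,-13,128,178,318),(40,13,128,212,360),(-40,13,128,405,285),(-40,-13,128,362,246),(40,13,8,235,618)])+\
  mk("side",3.1,(240,240),[(-40,13,128,178,62),(40,13,128,308,46),(40,-13,128,317,78),(-40,-13,128,183,95)])
t=mk("scene",4,(325,240),[(40,-5,128,93,126),(40,5,128,102,142),(-40,5,128,268,86),(-40,-5,128,260,68),(40,5,8,88,316)])+\
  mk("side",6,(230,150),[(-40,5,128,370,178),(40,5,128,580,175),(40,-5,128,582,195),(-40,-5,128,375,197),(40,-5,8,578,435)])
near=mk("side",3.1,(240,240),[(-55,45,8,84,408),(55,45,8,278,404),(55,-45,8,285,548),(-55,-45,8,80,552)])+mk("scene",6,(250,130),[(55,-45,8,50,233),(55,45,8,125,346)])
far=mk("scene",4,(325,240),[(-55,-45,8,530,338),(-55,45,8,717,445),(55,45,8,617,628),(55,-45,8,415,510)])+mk("side",6,(230,150),[(-55,45,8,78,197),(-55,-45,8,155,300),(55,-45,8,372,235)])
import cv2
ims={n:cv2.imread(f"pics/{n}0.png") for n in C}
for nm,o in dict(T=T,t=t,near=near,far=far).items():
    q,r=fit(o);print(nm,q.round(4),np.degrees(q[2]).round(2));print(r.round(1).tolist())
    if nm in("near","far"):
        for w in(9,17):
            for sg in(1,-1):
                L=[(a*.025,sg*w*.001,z) for a,z in((-1,.008),(1,.008),(1,.05),(-1,.05))]
                for n in C: cv2.polylines(ims[n],[(proj(n,world(L,q))*16).round().astype(int)],True,(0,0,255) if w==9 else (0,255,0),1,cv2.LINE_AA,4)
def c(im,x,y,w,h,f):return cv2.resize(im[y:y+h,x:x+w],(390,290),interpolation=cv2.INTER_CUBIC)
a=np.vstack([np.hstack([c(ims["side"],255,345,90,70,4),c(ims["scene"],250,140,90,70,4)]),np.hstack([c(ims["side"],235,150,80,60,4),c(ims["scene"],425,315,90,80,4)])])
cv2.imwrite("pics/chk.png",a)
E
```

```text
T [ 0.5705 -0.1355  0.0297] 1.7
[[-1.9, -0.1], [-0.9, -0.8], [-0.7, -1.4], [-0.5, -0.8], [-2.3, -0.2], [-1.0, -0.8], [-1.5, -1.6], [-1.1, -2.8], [-0.1, -2.2]]
t [ 0.5976  0.1403 -0.1575] -9.03
[[-1.0, -0.2], [-0.4, -0.1], [-0.2, -0.5], [-1.3, 0.2], [-0.8, 0.1], [-0.5, -1.4], [-0.7, -1.3], [-0.9, -2.2], [-1.4, -2.1], [-0.7, -0.8]]
near [ 0.4997 -0.3293 -0.1435] -8.22
[[0.1, 0.1], [-0.6, -0.5], [0.1, -0.9], [-0.8, 0.0], [-1.5, -1.2], [-1.9, -1.3]]
far [0.5136 0.3187 0.3249] 18.62
[[-0.9, -0.4], [0.4, -0.7], [-0.0, 1.1], [-0.4, -0.7], [-1.1, -1.4], [-0.6, -1.7], [1.2, -2.5]]
```

View pics/chk.png

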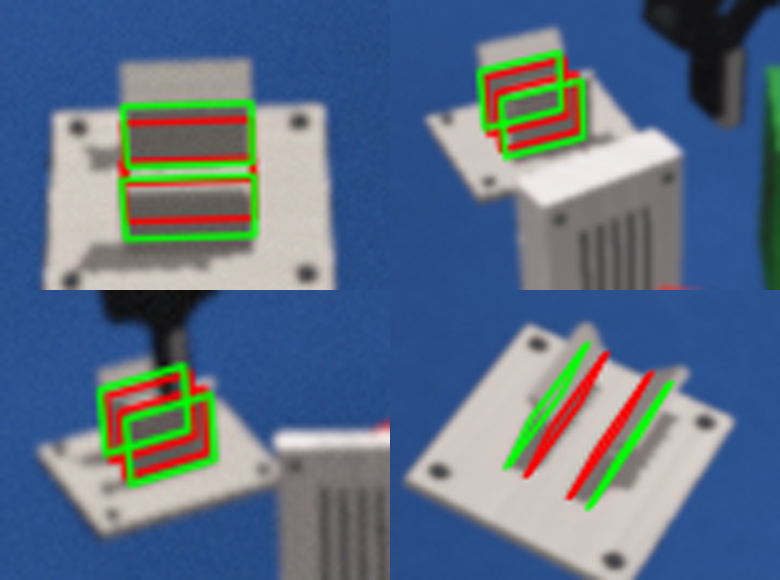

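Both plates and both holders are now fitted. The near plate (-y) is thick and the far one thin. From the flare-top spacing, the near holder is wide and the far one narrow. I'll move over the thin plate and check the joint 6 direction on the way.

```bash
python3 -m crank '35 12 0 0 0 -10; 70 24 0 0 0 -20; 105 36 0 0 0 -30; 140 48 0 0 0 -40' 1; python3 - <<'E'
from plant import arm
print(arm.get_state()["joints"].round(3))
from fit import *
def ray(n,px,z):
    c=C[n];R=np.array(c["R"]);o=-R.T@c["t"];d=R.T@np.array([(px[0]-c["cx"])/c["fx"],(px[1]-c["cy"])/c["fy"],1]);return (o+d*(z-o[2])/d[2]).round(3)
for p in((375,478),(612,520),(352,520),(595,572)): print(ray("scene",(p[0]/6+250,p[1]/6+130),.12))
E
```

```text
time_s: 0.65
eef_pos: [0.5982, 0.1411, 0.25]
orientation: [-1.319, -2.851, 0.0]
force: [0.1, -1.7, -0.2]
width: 0.0852
[ 0.232  0.248  0.358  1.682 -0.     1.099]
[ 0.593 -0.044  0.12 ]
[0.54  0.014 0.12 ]
[ 0.61  -0.031  0.12 ]
[0.56  0.032 0.12 ]
```

```bash
python3 -m crank '0 0 0 0 0 -10; 0 0 0 0 0 -20; 0 0 0 0 0 -30; 0 0 0 0 0 -41;0 0 0 0 0 -41'; python3 - <<'E'
from plant import arm
import cv2
s=arm.get_state();im=arm.get_image("wrist");cv2.imwrite("pics/w1.png",im[:,:,::-1]);print(s["eef_pos"],s["orientation"],s["joints"].round(2))
E
```

```text
time_s: 1.27
eef_pos: [0.5979, 0.14, 0.2499]
orientation: [-0.248, -3.131, 0.0]
force: [0.1, -0.0, 0.2]
width: 0.085
[0.59793567 0.1400091  0.24994438] [-2.48041397e-01 -3.13118701e+00  2.10201881e-04] [0.23 0.25 0.36 1.68 0.   0.39]
```

View pics/w1.png

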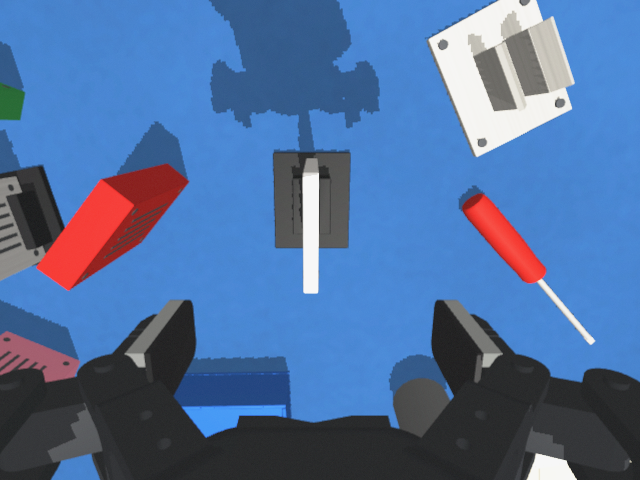

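The wrist view shows the plate top from (311,173) to (311,293), centred between the jaws. The far holder's base corners are at (428,40), (477,156) and (572,108), and the slot looks narrow.

```bash
cat >> fit.py <<'E'
from scipy.spatial.transform import Rotation as Ro
W=arm.calibration("wrist");M=np.array(W["tool_from_camera"])
def wray(px,z,pos,rv):
    d=M[:3,:3]@np.array([(px[0]-W["cx"])/W["fx"],(px[1]-W["cy"])/W["fy"],1]);o=M[:3,3]
    R=Ro.from_rotvec(rv).as_matrix();o=R@o+pos;d=R@d
    X=o+d*(z-o[2])/d[2];return X,R.T@(X-pos)
E
python3 - <<'E'
from fit import *
p=np.array([.59794,.14001,.24994]);rv=[-.24804,-3.13119,0]
for q,z in(((303,173),.128),((319,173),.128),((303,293),.128),((319,293),.128),((428,40),.008),((477,156),.008),((572,108),.008),((531,-3),.008)):
    X,L=wray(q,z,p,rv);print(q,X.round(4),L.round(4))
E
python3 - <<'E'
import cv2
im=cv2.imread("pics/w1.png")
cv2.imwrite("pics/w1c.png",cv2.resize(im[0:170,410:590],None,fx=4,fy=3.5,interpolation=cv2.INTER_CUBIC))
cv2.imwrite("pics/w1d.png",cv2.resize(im[140:310,250:380],None,fx=4,fy=3.5,interpolation=cv2.INTER_CUBIC))
E
```

```text
(303, 173) [0.5557 0.1399 0.128 ] [ 0.0416 -0.0068  0.122 ]
(319, 173) [0.5572 0.1495 0.128 ] [0.0416 0.003  0.122 ]
(303, 293) [0.6336 0.1269 0.128 ] [-0.0373 -0.0073  0.1219]
(319, 293) [0.6352 0.1374 0.128 ] [-0.0373  0.0033  0.1219]
(428, 40) [0.4758 0.256  0.008 ] [0.1388 0.0953 0.242 ]
(477, 156) [0.5778 0.2918 0.008 ] [0.0437 0.1467 0.242 ]
(572, 108) [0.5495 0.3756 0.008 ] [0.0848 0.225  0.242 ]
(531, -3) [0.457  0.3414 0.008 ] [0.1707 0.1767 0.242 ]
```

View pics/w1c.png

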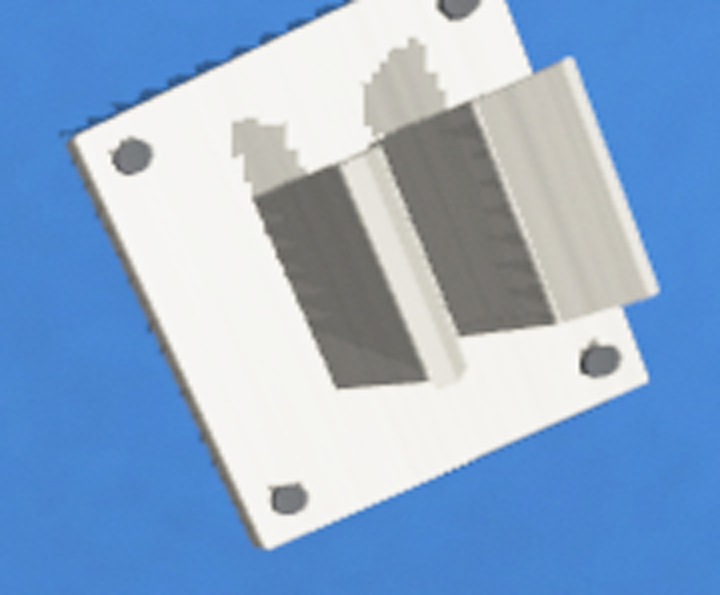

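View pics/w1d.png

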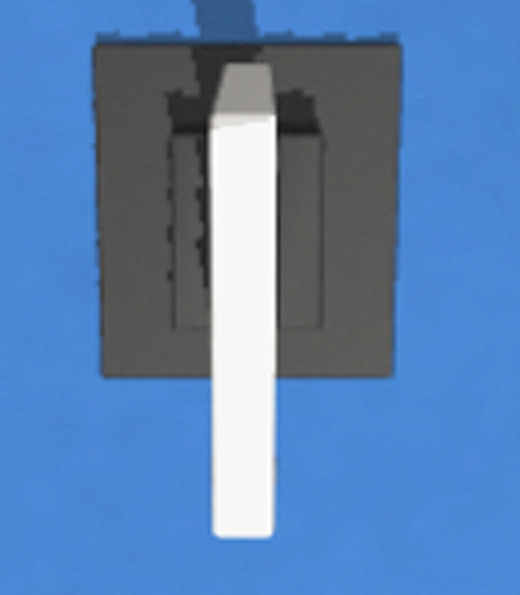

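```bash
python3 -m crank '2 -2 35 0 0 0; 2 -2 75 0 0 0; 2 -2 110 0 0 0; 2 -2 130 0 0 0; 2 -2 140 0 0 0; 2 -2 140 0 0 0' && python3 -m crank '0 0 0 0 0 0;0 0 0 0 0 0;0 0 0 0 0 0;0 0 0 0 0 0;0 0 0 0 0 0;0 0 0 0 0 0' 0 60; python3 - <<'E'
from plant import arm
import cv2,numpy as np
cv2.imwrite("pics/g1.png",np.hstack([cv2.resize(arm.get_image(n)[:,:,::-1],(400,300)) for n in("scene","wrist")]))
s=arm.get_state();print(s["force"],s["torque"],s["width"])
E
```

```text
time_s: 2.08
eef_pos: [0.5955, 0.1383, 0.1101]
orientation: [-0.249, -3.131, 0.0]
force: [1.5, 0.5, 0.9]
width: 0.0857
time_s: 2.82
eef_pos: [0.5959, 0.1384, 0.1106]
orientation: [0.246, 3.131, 0.0]
force: [-0.2, 0.9, 2.1]
width: 0.0093
[0.53874013 0.53360453 2.31830796] [ 0.03082908 -0.02926266 -0.00714883] 0.009253066764183459
```

View pics/g1.png

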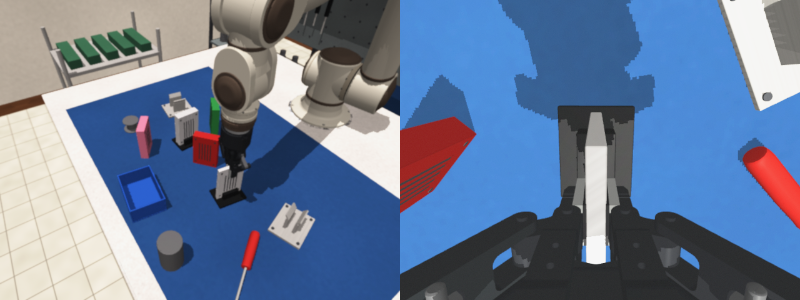

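```bash
python3 -m crank '0 0 -10 0 0 0; 0 0 -30 0 0 0; 0 0 -60 0 0 0; 0 0 -95 0 0 0; 0 0 -110 0 0 0; 15 23 -110 0 0 -4; 35 55 -110 0 0 -10; 60 90 -110 0 0 -16; 85 127 -110 0 0 -22; 104 155 -110 0 0 -27; 109 163 -110 0 0 -28; 109 163 -110 0 0 -28;109 163 -110 0 0 -28'; python3 - <<'E'
from plant import arm
import cv2,numpy as np
s=arm.get_state();print(repr(s["eef_pos"]),s["orientation"],s["width"])
for n in("wrist","scene","side"): cv2.imwrite(f"pics/h_{n}.png",arm.get_image(n)[:,:,::-1])
E
```

```text
time_s: 4.55
eef_pos: [0.514, 0.3155, 0.22]
orientation: [0.516, -3.099, 0.001]
force: [0.6, -1.4, -3.3]
width: 0.0093
array([0.51399599, 0.31547079, 0.2200419 ]) [ 5.15700104e-01 -3.09866417e+00  7.11300414e-04] 0.009317506256510408
```

View pics/h_wrist.png

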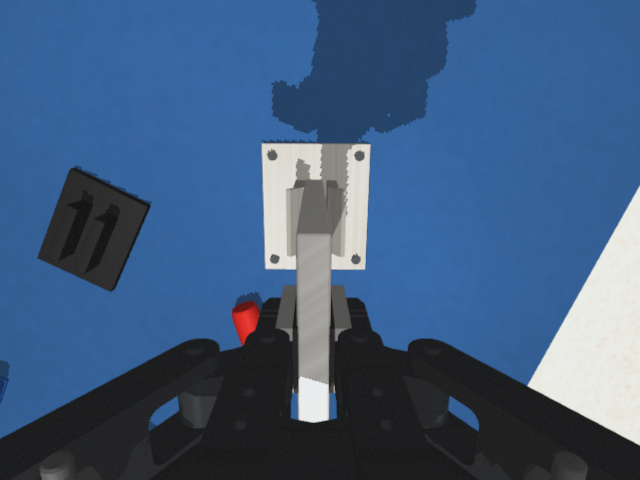

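View pics/h_scene.png

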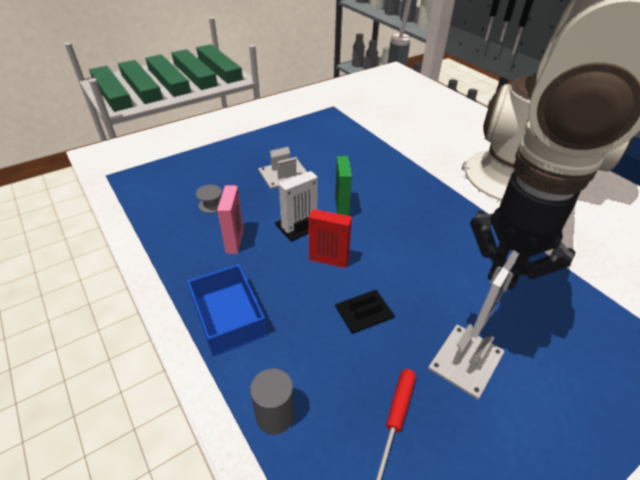

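```bash
python3 - <<'E'
from fit import *
import cv2
p=np.array([.51400,.31547,.22004]);rv=[.5157,-3.09866,.0007]
for q,z in(((262,144),.008),((370,144),.008),((365,269),.008),((265,269),.008),((305,181),.118),((327,181),.118),((298,235),.238),((331,235),.238)):
    print(q,z,wray(q,z,p,rv)[1].round(4))
im=cv2.imread("pics/h_wrist.png");cv2.imwrite("pics/h_c.png",cv2.resize(im[130:280,250:385],None,fx=5,fy=4,interpolation=cv2.INTER_CUBIC))
E
```

```text
(262, 144) 0.008 [ 0.0555 -0.0421  0.2121]
(370, 144) 0.008 [0.0555 0.0463 0.212 ]
(365, 269) 0.008 [-0.053   0.0461  0.212 ]
(265, 269) 0.008 [-0.0531 -0.0431  0.212 ]
(305, 181) 0.118 [ 0.0395 -0.0048  0.1021]
(327, 181) 0.118 [0.0395 0.0076 0.1021]
(298, 235) 0.238 [ 0.0404 -0.0044 -0.0179]
(331, 235) 0.238 [ 0.0404  0.0046 -0.0179]
```

View pics/h_c.png

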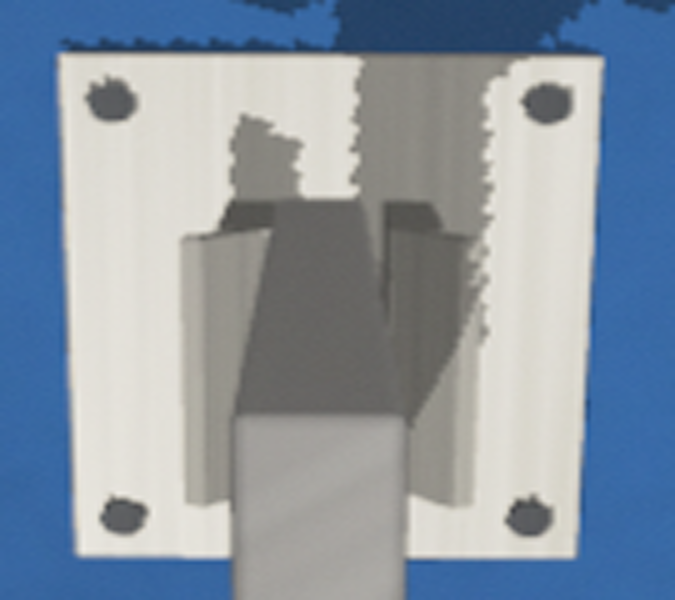

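The slot is 2 mm along +y and 1 mm along +x from the plate, with the yaw aligned. I'll correct that and lower the plate.

```bash
python3 -m crank '1 2 15 0 0 0; 1 2 35 0 0 0; 1 2 50 0 0 0; 1 2 62 0 0 0; 1 2 75 0 0 0; 1 2 88 0 0 0; 1 2 98 0 0 0; 1 2 104 0 0 0; 1 2 108 0 0 0; 1 2 109 0 0 0;1 2 109 0 0 0'; python3 - <<'E'
from plant import arm
import cv2,numpy as np
s=arm.get_state();print(s["force"],s["torque"],s["width"])
a=arm.get_image("scene")[280:420,400:560,::-1];b=arm.get_image("wrist")[:,:,::-1]
cv2.imwrite("pics/i.png",np.hstack([cv2.resize(a,(400,350)),cv2.resize(b,(400,350))]))
E
```

```text
time_s: 6.08
eef_pos: [0.5121, 0.318, 0.1116]
orientation: [-0.518, 3.098, 0.0]
force: [-0.2, -0.1, -3.3]
width: 0.0094
[-0.19453038 -0.07284735 -3.32628085] [-0.00178845  0.03011801  0.00334395] 0.009411383549436405
```

View pics/i.png

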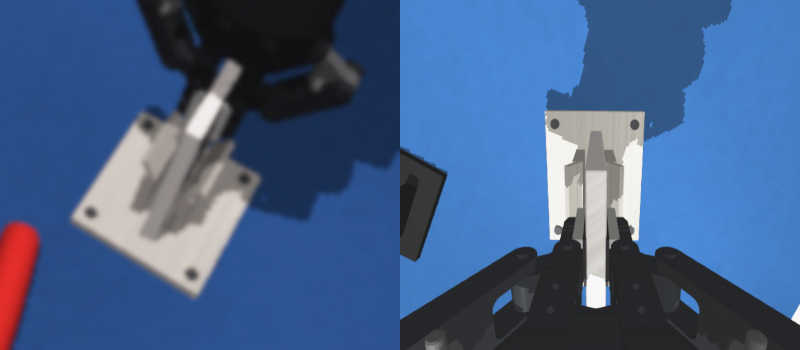

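```bash
python3 -m crank '0 0 0.6 0 0 0;0 0 1 0 0 0;0 0 1 0 0 0'; python3 -m crank '0 0 0.5 0 0 0;0 0 0.5 0 0 0;0 0 0.5 0 0 0'
```

```text
time_s: 6.55
eef_pos: [0.512, 0.318, 0.1106]
orientation: [-0.518, 3.098, 0.0]
force: [-1.3, -0.7, -0.2]
width: 0.0094
time_s: 6.92
eef_pos: [0.5121, 0.318, 0.1106]
orientation: [-0.518, 3.098, 0.001]
force: [-2.7, -1.1, 6.3]
width: 0.0093
```

```bash
python3 -m crank '0 0 0 0 0 0;0 0 0 0 0 0;0 0 0 0 0 0;0 0 0 0 0 0;0 0 0 0 0 0' 0.6 && python3 -m crank '0 0 -20 0 0 0;0 0 -60 0 0 0;0 0 -110 0 0 0;0 0 -140 0 0 0;0 0 -140 0 0 0'; python3 - <<'E'
from plant import arm
import cv2,numpy as np
a=arm.get_image("scene")[240:420,380:580,::-1];b=arm.get_image("wrist")[:,:,::-1]
cv2.imwrite("pics/j.png",np.hstack([cv2.resize(a,(400,360)),cv2.resize(b,(400,360))]))
E
```

```text
time_s: 7.55
eef_pos: [0.5119, 0.318, 0.1097]
orientation: [0.519, -3.098, -0.0]
force: [-0.2, 0.0, 0.1]
width: 0.0513
time_s: 8.18
eef_pos: [0.5127, 0.3184, 0.2526]
orientation: [-0.518, 3.094, 0.003]
force: [-0.0, -0.0, -1.7]
width: 0.0513
```

View pics/j.png

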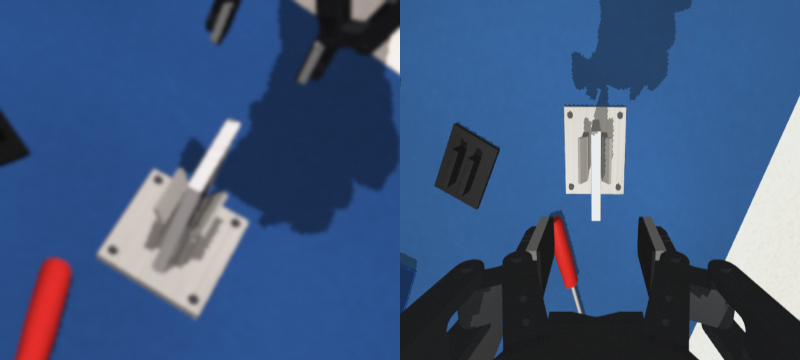

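The thin plate stands upright and centred in the narrow slot. Next is the thick plate.

```bash
python3 -m crank '5 -25 0 0 0 1; 14 -70 0 0 0 3; 25 -120 0 0 0 5; 36 -170 0 0 0 7; 46 -220 0 0 0 9; 56 -270 0 0 0 11; 67 -320 0 0 0 13; 78 -370 0 0 0 15; 88 -415 0 0 0 17; 94 -440 0 0 0 17; 94 -449 0 0 0 17; 94 -449 0 0 0 17; 94 -449 0 0 0 17' 1; python3 - <<'E'
from plant import arm
import cv2
s=arm.get_state();im=arm.get_image("wrist");cv2.imwrite("pics/w2.png",im[:,:,::-1]);print(s["eef_pos"],s["orientation"],s["joints"].round(2))
E
```

```text
time_s: 9.9
eef_pos: [0.5692, -0.1361, 0.2496]
orientation: [0.057, -3.141, -0.001]
force: [-0.0, -0.3, -0.1]
width: 0.0854
[ 0.56921113 -0.13610476  0.24955142] [ 5.65439137e-02 -3.14065727e+00 -5.46896048e-04] [-0.23  0.17  0.27  1.67  0.   -0.27]
```

View pics/w2.png

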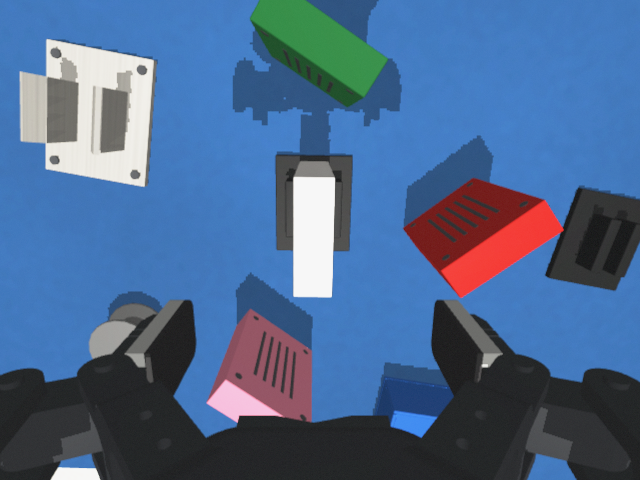

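The wrist view shows the thick plate top from (293-335,177) to (293-333,297). The wide holder's corners are at (46,40), (157,60), (147,187) and (46,167). The red and pink decoys are close by, so I'll check the clearance to them.

```bash
python3 - <<'E'
from fit import *
p=np.array([.56921,-.13610,.24955]);rv=[.05654,-3.14066,-.0005]
for q,z in(((293,177),.128),((335,177),.128),((293,297),.128),((333,297),.128),((46,40),.008),((157,60),.008),((147,187),.008),((46,167),.008),((405,230),.12),((460,297),.12),((441,264),.12),((207,403),.12),((238,378),.12)):
    X,L=wray(q,z,p,rv);print(q,X.round(4),L.round(4))
E
```

```text
(293, 177) [ 0.5303 -0.1502  0.128 ] [ 0.0393 -0.0127  0.1216]
(335, 177) [ 0.5294 -0.1246  0.128 ] [0.0393 0.0129 0.1216]
(293, 297) [ 0.6095 -0.1484  0.128 ] [-0.0399 -0.0138  0.1215]
(333, 297) [ 0.6086 -0.1219  0.128 ] [-0.0399  0.0127  0.1215]
(46, 40) [ 0.4386 -0.364   0.008 ] [ 0.1386 -0.2231  0.2415]
(157, 60) [ 0.4507 -0.2726  0.008 ] [ 0.1233 -0.1322  0.2416]
(147, 187) [ 0.5588 -0.2891  0.008 ] [ 0.0158 -0.1526  0.2415]
(46, 167) [ 0.5439 -0.379   0.008 ] [ 0.0339 -0.2419  0.2415]
(405, 230) [ 0.5631 -0.0767  0.12  ] [0.0039 0.0596 0.1296]
(460, 297) [ 0.609  -0.0343  0.12  ] [-0.0435  0.1002  0.1296]
(441, 264) [ 0.5857 -0.0503  0.12  ] [-0.0196  0.0851  0.1296]
(207, 403) [ 0.7005 -0.2106  0.12  ] [-0.1286 -0.0792  0.1295]
(238, 378) [ 0.6783 -0.1873  0.12  ] [-0.1073 -0.0551  0.1295]
```

```bash
python3 -m crank '0 0 0 0 0 0;0 0 15 0 0 0; 0 0 45 0 0 0; 0 0 85 0 0 0; 0 0 115 0 0 0; 0 0 132 0 0 0; 0 0 140 0 0 0;0 0 140 0 0 0' 0.65 && python3 -m crank '0 0 0 0 0 0;0 0 0 0 0 0;0 0 0 0 0 0;0 0 0 0 0 0;0 0 0 0 0 0;0 0 0 0 0 0' 0 80; python3 - <<'E'
from plant import arm
import cv2,numpy as np
cv2.imwrite("pics/g2.png",np.hstack([cv2.resize(arm.get_image(n)[:,:,::-1],(400,300)) for n in("side","wrist")]))
E
```

```text
time_s: 10.95
eef_pos: [0.5694, -0.1372, 0.11]
orientation: [-0.055, 3.141, -0.0]
force: [-0.9, -0.1, 0.3]
width: 0.0555
time_s: 11.7
eef_pos: [0.5699, -0.1372, 0.111]
orientation: [-0.055, 3.139, -0.0]
force: [0.7, 1.2, 5.7]
width: 0.025
```

View pics/g2.png

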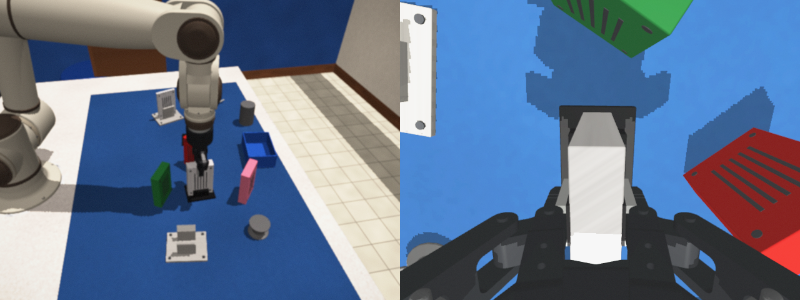

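```bash
python3 -m crank '0 0 -10 0 0 0; 0 0 -30 0 0 0; 0 0 -60 0 0 0; 0 0 -95 0 0 0; 0 0 -120 0 0 0; 0 -20 -120 0 0 0; 5 -60 -120 0 0 2; 20 -105 -120 0 0 4; 45 -145 -120 0 0 7; 68 -175 -120 0 0 10; 77 -187 -120 0 0 10.4; 77 -187 -120 0 0 10.4;77 -187 -120 0 0 10.4'; python3 - <<'E'
from plant import arm
import cv2,numpy as np
s=arm.get_state();print(repr(s["eef_pos"]),s["orientation"],s["width"])
im=arm.get_image("wrist")[:,:,::-1];cv2.imwrite("pics/k.png",im)
cv2.imwrite("pics/kc.png",cv2.resize(im[120:300,230:400],None,fx=4,fy=3.3,interpolation=cv2.INTER_CUBIC))
E
```

```text
time_s: 13.42
eef_pos: [0.4991, -0.3263, 0.2293]
orientation: [-0.229, -3.133, -0.001]
force: [1.3, -0.7, -4.3]
width: 0.025
array([ 0.49911377, -0.3263047 ,  0.22927172]) [-2.28651805e-01 -3.13272747e+00 -9.30526199e-04] 0.025017580246230776
```

View pics/kc.png

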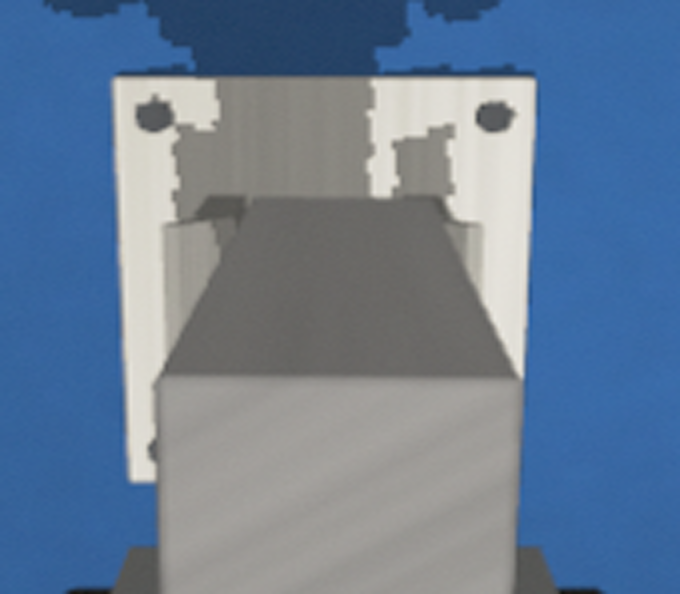

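View pics/k.png

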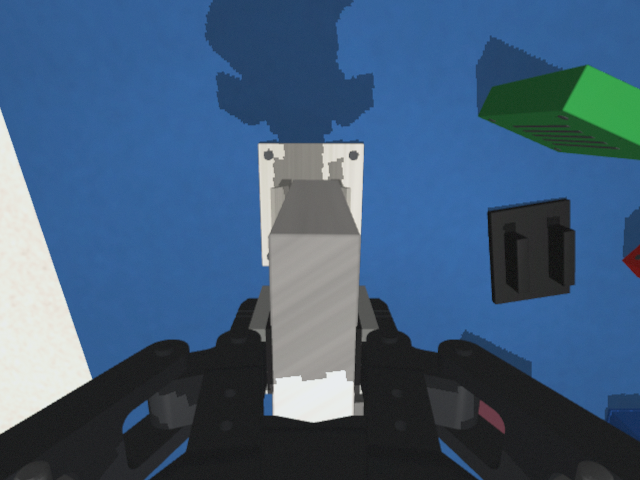

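```bash
python3 - <<'E'
from fit import *
p=np.array([.49911,-.32630,.22927]);rv=[-.22865,-3.13273,-.0009]
b=.008+.22927-.111
for q,z in(((258.5,143.6),.008),((363.75,143.6),.008),((262.5,266),.008),((360.5,235),.008),((291.75,180),b),((339,180),b),((270,234),b+.12),((359.5,234),b+.12)):
    print(q,round(z,3),wray(q,z,p,rv)[1].round(4))
E
```

```text
(258.5, 143.6) 0.008 [ 0.0553 -0.0465  0.2213]
(363.75, 143.6) 0.008 [0.0553 0.042  0.2213]
(262.5, 266) 0.008 [-0.0536 -0.0468  0.2212]
(360.5, 235) 0.008 [-0.0243  0.0418  0.2213]
(291.75, 180) 0.126 [ 0.0398 -0.0127  0.103 ]
(339, 180) 0.126 [0.0398 0.014  0.103 ]
(270, 234) 0.246 [ 0.0402 -0.0125 -0.017 ]
(359.5, 234) 0.246 [ 0.0402  0.0121 -0.017 ]
```

```bash
python3 -m crank '1 -2.5 15 0 0 0; 1 -2.5 38 0 0 0; 1 -2.5 57 0 0 0; 1 -2.5 70 0 0 0; 1 -2.5 84 0 0 0; 1 -2.5 97 0 0 0; 1 -2.5 107 0 0 0; 1 -2.5 113 0 0 0; 1 -2.5 116 0 0 0; 1 -2.5 117 0 0 0;1 -2.5 117 0 0 0'; python3 - <<'E'
from plant import arm
import cv2,numpy as np
a=arm.get_image("side")[300:440,220:400,::-1];b=arm.get_image("wrist")[:,:,::-1]
cv2.imwrite("pics/l.png",np.hstack([cv2.resize(a,(400,320)),cv2.resize(b,(400,320))]))
E
```

```text
time_s: 14.85
eef_pos: [0.4976, -0.3292, 0.1131]
orientation: [0.23, 3.133, -0.0]
force: [-0.2, -0.3, -5.3]
width: 0.0252
```

View pics/l.png

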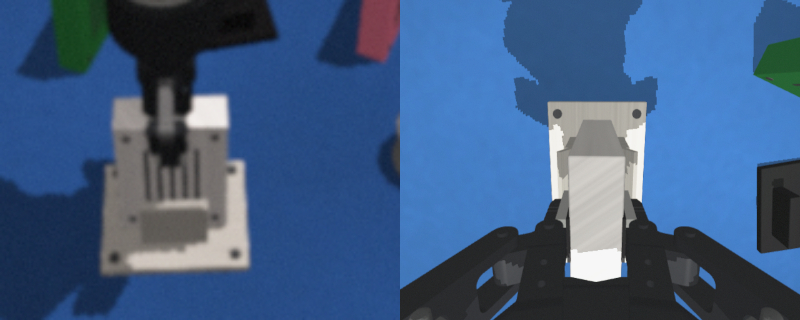

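The plate is in the slot and still hanging, so I'll ease it down to contact.

```bash
python3 -m crank '0 0 1 0 0 0;0 0 2 0 0 0;0 0 2 0 0 0'; python3 -m crank '0 0 0.5 0 0 0;0 0 0.7 0 0 0;0 0 0.7 0 0 0'
```

```text
time_s: 15.32
eef_pos: [0.4975, -0.3291, 0.1111]
orientation: [0.23, 3.133, -0.0]
force: [-0.6, 1.1, -1.6]
width: 0.0253
time_s: 15.7
eef_pos: [0.4975, -0.3292, 0.1111]
orientation: [0.23, 3.132, -0.001]
force: [-2.9, 2.1, 5.9]
width: 0.025
```

```bash
python3 -m crank '0 0 0 0 0 0;0 0 0 0 0 0;0 0 0 0 0 0;0 0 0 0 0 0;0 0 0 0 0 0' 0.75 && python3 -m crank '0 0 -20 0 0 0;0 0 -60 0 0 0;0 0 -110 0 0 0;0 0 -140 0 0 0;0 0 -140 0 0 0;0 0 -140 0 0 0'; python3 - <<'E'
from plant import arm
import cv2,numpy as np
s=arm.get_state();print(repr(s["eef_pos"]),s["orientation"],s["joint_vel"].round(3))
b=arm.get_image("wrist")[:,:,::-1];a=arm.get_image("side")[:,:,::-1];c=arm.get_image("scene")[:,:,::-1]
cv2.imwrite("pics/m.png",np.hstack([cv2.resize(a,(400,300)),cv2.resize(b,(400,300))]))
cv2.imwrite("pics/n.png",np.hstack([cv2.resize(a[290:430,220:390],(400,330)),cv2.resize(c[270:410,410:580],(400,330))]))
cv2.imwrite("pics/b.png",b)
E
```

```text
time_s: 16.32
eef_pos: [0.4975, -0.3291, 0.1101]
orientation: [-0.23, -3.133, 0.0]
force: [0.0, 0.4, -0.2]
width: 0.0641
time_s: 17.08
eef_pos: [0.4974, -0.329, 0.2491]
orientation: [-0.23, -3.132, -0.001]
force: [0.2, 0.0, -0.6]
width: 0.0639
array([ 0.49740325, -0.32904688,  0.24908851]) [-2.30025159e-01 -3.13227376e+00 -7.69831882e-04] [-0.001  0.006 -0.018  0.001 -0.001  0.   ]
```

View pics/m.png

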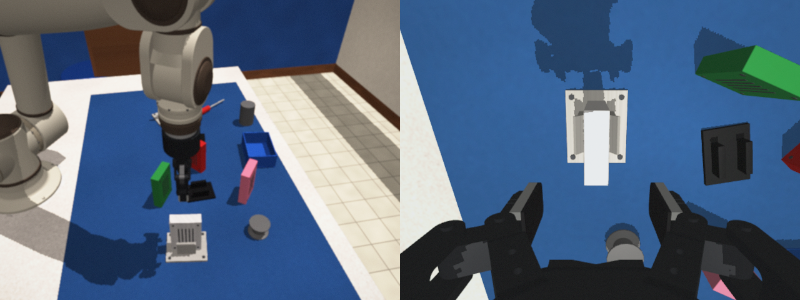

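View pics/n.png

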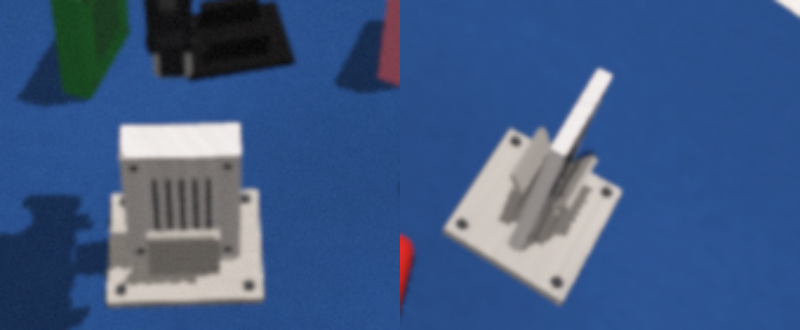

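View pics/b.png

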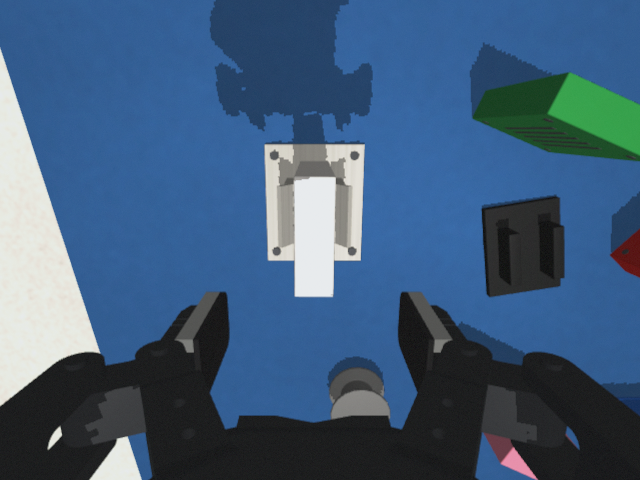

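Both plates stand upright and centred. The thick plate's top projects at (294-335, 177-297), the same size as it had in its foot from the same camera height, so it is on the slot floor. I'm handing the job in.

```bash
python3 -c "
from plant import arm
print(arm.close_job())"
```

```text
the job is handed in; nothing more can be done
None
```

I slid the thin plate into the narrow holder and then the thick plate into the wide holder, each lowered until the wrist felt contact (about 6 N), and released both. I handed the job in at about 17 s of the 64 s allowed.

- **Position:** The last pictures show both plates upright and about centred along their slots, with the gripper clear above and nothing knocked over. I judged the centring by eye after release. Before lowering, I had measured it from the wrist camera and corrected it by 1–2.5 mm.
- **Fully down:** For each plate, the gripper height at contact was within 1 mm of its height when it gripped that plate in its foot. The foot and slot floors are at the same level, so both should be on the slot floor. The thick plate's top also showed the same image size as it had in its foot.
- **Disagreement:** Position estimates from the fixed cameras and the wrist camera differed by 2–3 mm. I used the wrist camera for the final alignment. No check failed.

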